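Hold the cutter guard open for inspection

ROBOT

A 7-joint arm with a two-finger parallel gripper is mounted at the origin on a cart in front of the work surface, level with it; the furniture and walls round the work are solid. World frame = base frame: x ahead of the robot, y to its left, z up, the work surface at z = 0. Lengths are in m, angles in rad, forces in N, time in s.
With the tool pointing down it reaches from about 0.4 to 0.85 m from the base axis. Payload 10.4 kg.
Tool frame: the origin (TCP) lies between the finger pads; the fingertips stand 19 mm ahead of it and the grasp point (between the pads) is the TCP (manip.tip_reach is the z of the fingertips in the tool frame, in m); z points along the fingers, y is the direction in which the jaws open and shut (so a half turn about z gives the same grasp; the last joint's range is limited). The gripper opens to 85 mm and grips with 20 to 120 N. Pads are 22 mm wide; open, the fingers measure 114 mm over their backs; the gripper's body (76 mm by 85 mm) begins 54 mm behind the grasp point. The pads swing forward as they close: fully open they stand 13 mm farther back than shut.
Start: joints at [-1.208, 0.332, -0.065, 1.46, 0.022, 1.35, -0.088], TCP at [0.235, 0.579, 0.25] pointing down, gripper open.
Joint ranges: [-2.6, 2.6], [-0.5, 2.12], [-1.47, 1.34], [0.16, 2.42], [-1.27, 4.41], [0.06, 2.06], [-2.6, 2.6]. Speed limits (rad/s): [2.22, 2.22, 2.79, 2.79, 3.14, 3.14, 3.14].

INTERFACE

Orientations are given as a unit quaternion [x, y, z, w].
In Python, from workcell import sensors, cams, manip gives the robot as it stands.
- The arm moves only by the shell command python3 -m jog 'ROWS' [FORCE]. ROWS is JSON, a list of rows, each a list of 3 entries, a list of its own where there are three numbers: the shift along the world's x, y, z in m, then the turn, a rotation vector about the world's x, y, z in rad, then the opening in per cent of the stroke, from 0 (shut) to 100 (fully open). In form: [[[dx, dy, dz], [wx, wy, wz], grip], ...]. A call has 1 to 5 rows; each row shifts and turns the pose as measured when the row begins; what a row does not reach is not made up. A row lasts 1/8 s, in which the tool goes at most 62.5 mm and 10.7 degrees, less where a joint would pass 70% of its speed; a pose out of reach is approached as far as the arm can. A call with a gripper value outside its range is refused whole. The fingers move at their own pace and stop on an object; FORCE is the grip in N (left out, the last holds). Time passes only in rows, so rows that do not move let the fingers close. It gives the time, the measured TCP pose, the force and the opening at its end, in the units of the state.
- sensors.get_obs(): the state, without advancing time (a new reading comes with each control period).
- cams.camera(name): name is "scene" or "side" or "wrist"; returns (picture, depth): 384x512x3 uint8, red, green, blue; 384x512 float32, m along the optical axis (not along the pixel's ray), 0 where there is no reading.
- cams.camera_model(name): a dict with "intrinsics" (3x3 intrinsics, pixels), "view" (4x4, takes a point from world to camera coordinates). Camera axes: x right, y down, z forward; pixel columns grow to the right and rows downward; lengths in m; the calibration is good to about 2 mm. The wrist camera is an equidistant fisheye: a pixel r from the principal point sees the ray r / f radians off the axis. A picture is of the moment at which its call begins: read the wrist's pose just before it. camera_model takes no time and is no camera call; for the wrist camera it gives the pose at the moment of the call.
- manip.hand_in(): hands the job in, once; it reports no verdict.
The state is a dict: "clock": time; "joint_pos": joint angles; "joint_velocities": joint speeds; "tau": joint torques, N m; "position": TCP position; "ee_rot": TCP orientation; "ft_force": force on the tool from outside, world axes, zero at the start; "torque": the same for the moment, N m; "grip_width": opening from 0.0 (shut) to 1.0 (fully open).
Only numpy, scipy, OpenCV 4.12 (cv2) and the standard library are available. Lean on these libraries where they do the work, as an engineer would, in place of code of your own. Each camera call takes 0.05 s, during which the arm holds its last target.

TASK

The cutter needs to be looked at: draw the bolt of the red cutter guard fully back, then lift the guard by its handle bar and hold it open at 45 degrees, because it springs shut when let go. Finish while you are still holding it there, steady. Do not let the guard drop on the way, and leave the mug, the wedge and the nut where they are.

Things in the scene. Friction and masses are not known exactly. Their poses are not given: they have to be found in the camera images.
- cutter_unit: grey base plate 160x280x22 mm, fixed to the bed, under a red hood (the guard, 146x160 mm, top 72 mm up). Origin on the bed under the guard's middle line; base reaches 80 mm to +-x, 95 mm to +y, 185 mm to -y. Own -x: front, with the handle; -y: the side of the sliding bolt; z up. A dark disc at the hinge's +y end has a white stripe: the guard's top lies along it at 45 degrees
- guard (a joint): angle of the red guard, rad: 0 shut (top level), grows as its front is lifted, 0.785 = 45 degrees, stop at 1.4. Spring and weight always drive it shut; it never stays open by itself. Holding it at 45 degrees takes 3 to 5 N at the handle along its arc (5 to 7 N straight up). Until the bolt is drawn 18 mm it is barred and lifts only about 2 degrees
- draw_bolt (a joint): travel of the sliding bolt in m: starts between 0 and 0.004 (barring the guard); 0.03 is fully back against its stop. It slides towards the unit's own -y, with about 2 N of friction, and stays where it is left
- bolt_knob (a point): point on the bolt's upright black knob, 80 mm above the bed, moving with the bolt: pin 14 mm in diameter, its 17 mm cap ending 95 mm above the bed. Dark guide blocks (22 mm wide, tops 50 mm above the bed) stand on its +y and -y sides; the guard's side is 45 mm to +y when the bolt is in
- guard_handle (a point): middle of the guard's round steel handle bar: 12 mm thick, 100 mm long, parallel to the unit's y, on a bent arm at each end; when shut 92 mm above the bed and 43 mm before the guard's front face. It moves with the guard on an arc of 186 mm radius about the hinge; being round, it can turn between the fingers
- guard_hinge (a point): middle of the guard's hinge axis, which is parallel to the unit's y axis at the rear of the guard, 72 mm above the bed; with the guard shut the handle is 185 mm before it and 20 mm above it
- tea_mug: white tea mug, 92 x 126 x 95 mm, standing loose on the +y side of the unit; origin under its centre. Leave it
- wedge_1: wooden wedge, 30 x 100 x 20 mm, loose on the bed in front and to the +y side of the unit; origin under its centre. Leave it
- nut_0: dark steel nut, 24 x 27 x 13 mm, loose on the bed in front of the unit, towards its -y side; origin under its centre. Leave it

How it is judged:
On the way:
1. the bolt is drawn back (over 22 mm) with the guard still shut (value of joint draw_bolt above 0.022 m and value of joint guard below 0.1 rad), for 0.2 s.
At the end, for the whole second after the job is handed in: The bolt is drawn back more than 22 mm and the gripper's fingers still hold the guard (contact over 0.8 N) steadily (under 0.06 rad/s) at 45 degrees, within 0.1 rad (5.7 degrees) either way; mug, wedge and nut are within 20 mm of where they stood (value of joint guard between 0.685 and 0.885 rad and velocity of joint guard between -0.06 and 0.06 rad/s and value of joint draw_bolt above 0.022 m and contact force between the fingers and cutter_unit above 0.8 N and distance of each of tea_mug, wedge_1, nut_0 from where it was at the start of the episode below 0.02 m); the arm keeps its last pose, push and grip.
It fails at once if the guard drops (closes faster than 1.5 rad/s) (velocity of joint guard below -1.5 rad/s).
It fails at once if the mug, wedge or nut is pushed more than 20 mm (distance of any of tea_mug, wedge_1, nut_0 from where it was at the start of the episode above 0.02 m).
It also fails if it takes over 48 s, if anything falls off the work surface, if the arm or the gripper's body presses on something with over 40 N, if the wrist force passes 120 N, or if a joint passes its speed limit or range.

## Working session

There is one attempt and no reset: what is moved stays moved. The work goes in short steps, Python scripts to look and compute and a shell command to move; the robot and the scene stay as the last step left them, time stands still between calls to the robot, and variables do not carry over. Pictures are saved under pics/ and viewed, and the job is handed in when it is done.

```bash
ls; mkdir -p pics; cat > look.py <<'E'
from workcell import sensors, cams, manip
import cv2,sys,numpy as np
def snap(name,fn):
    im,d=cams.camera(name); cv2.imwrite('pics/'+fn+'.png',im[:,:,::-1]); np.savez('pics/'+fn+'.npz',im=im,d=d,K=cams.camera_model(name)['intrinsics'],V=cams.camera_model(name)['view']); return im,d
E
python3 - <<'E'
from look import *
print(sensors.get_obs())
for n in ['scene','side','wrist']: snap(n,n+'0')
E
```

```text
pics
{'clock': 0.0, 'joint_pos': array([-1.20759909,  0.33289755, -0.06471458,  1.46095586,  0.02159913,
        1.34990509, -0.08849663]), 'joint_velocities': array([-0.0009001 ,  0.00029602,  0.00021061, -0.00078139, -0.0001903 ,
       -0.00114119, -0.00089353]), 'tau': array([-2.55628265e-04, -6.25435138e+01,  4.86722973e-02, -3.91613460e+01,
        1.60665700e-02,  9.81837104e-03, -8.77735964e-07]), 'position': array([0.23504785, 0.57873213, 0.24949297]), 'ee_rot': array([ 1.91685727e-01,  9.81456082e-01, -7.26862216e-04, -1.09912754e-04]), 'ft_force': array([ 0.17305093, -0.44591169,  0.38890271]), 'torque': array([ 0.0115704 , -0.00543979,  0.01857027]), 'grip_width': 0.9991675568441423}
```

View pics/scene0.png

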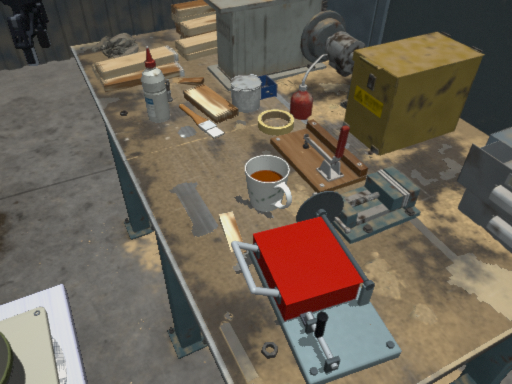

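View pics/side0.png

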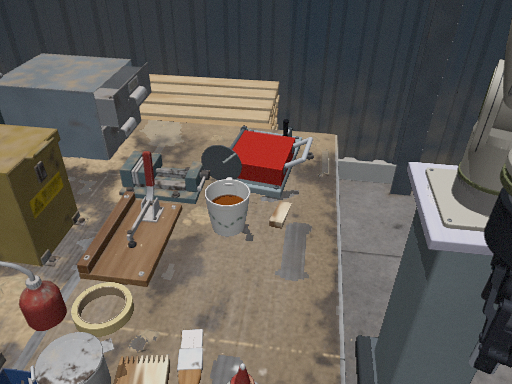

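View pics/wrist0.png

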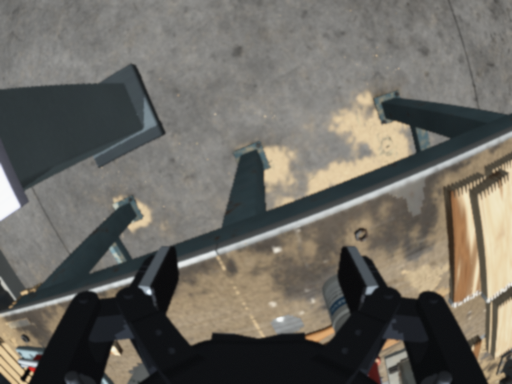

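The scene view shows the red guard at about (305,265), the handle bar from (237,243) to (255,292), the knob at (321,318), the nut at (269,349), the wedge at (235,235) and the mug at (268,185). In the side view the guard is at (263,157) and the knob at (287,127). Next I turn these pixels into positions.

```bash
cat >> look.py <<'E'
def load(fn):
    z=np.load('pics/'+fn+'.npz'); im,d,K,V=z['im'],z['d'],z['K'],z['V']
    v,u=np.mgrid[:384,:512]; P=np.stack([(u-K[0,2])/K[0,0]*d,(v-K[1,2])/K[1,1]*d,d],-1)
    C=np.linalg.inv(V); W=P@C[:3,:3].T+C[:3,3]; W[d==0]=np.nan
    return im,d,W,K,V
E
python3 - <<'E'
from look import *
np.set_printoptions(precision=4,suppress=True)
for n in ['scene0','side0']:
    im,d,W,K,V=load(n)
    print(n,'cam',np.linalg.inv(V)[:3,3])
    r=im.astype(int); m=(r[...,0]>130)&(r[...,1]<50)&(r[...,2]<50)&np.isfinite(W[...,2])
    if n=='side0': m[:, :200]=0
    else: m[:200]=0
    z=W[...,2]; top=m&(abs(z-0.072)<0.006)
    pts=W[top]; print(top.sum(), np.median(pts[:,2]))
    rect=cv2.minAreaRect((pts[:,:2]*1000).astype(np.float32)); print(rect, cv2.boxPoints(rect))
im,d,W,K,V=load('scene0')
for u,v in [(237,243),(246,268),(254,291),(262,292),(321,318),(322,314),(320,325),(269,349),(235,235),(332,362),(312,375),(398,350),(268,185),(320,205)]:
    print(u,v,W[v,u],im[v,u])
im=cv2.imread('pics/scene0.png')[200:384,200:420]; cv2.imwrite('pics/z0.png',cv2.resize(im,None,fx=3,fy=3,interpolation=cv2.INTER_CUBIC))
E
```

```text
scene0 cam [ 0.2345 -0.424   0.6513]
5738 0.07406852526288271
((540.4156494140625, -34.97295379638672), (161.75173950195312, 138.57199096679688), 82.091552734375) [[ 460.6609 -105.5465]
 [ 597.9149 -124.6127]
 [ 620.1704   35.6006]
 [ 482.9164   54.6668]]
side0 cam [0.4332 0.8725 0.6065]
1577 0.07227045583517056
((539.209716796875, -33.289878845214844), (160.3756561279297, 136.7768096923828), 82.45946502685547) [[ 460.8899 -103.8098]
 [ 596.4839 -121.7587]
 [ 617.5295   37.2301]
 [ 481.9355   55.179 ]]
237 243 [0.44   0.0256 0.0966] [172 181 185]
246 268 [ 0.429  -0.0311  0.0994] [187 196 201]
254 291 [ 0.4217 -0.0737  0.0956] [160 168 172]
262 292 [ 0.4348 -0.0757  0.0872] [142 149 153]
321 318 [ 0.4876 -0.1592  0.0953] [31 33 35]
322 314 [ 0.4923 -0.1546  0.0961] [27 29 33]
320 325 [ 0.4859 -0.162   0.0819] [10 11 12]
269 349 [ 0.4237 -0.1251  0.003 ] [136 118  89]
235 235 [0.4768 0.115  0.0121] [233 225 185]
332 362 [ 0.4814 -0.2063  0.0517] [79 89 92]
312 375 [ 0.4559 -0.1984  0.0206] [131 152 155]
398 350 [ 0.5956 -0.2263  0.0241] [134 156 160]
268 185 [0.5647 0.1447 0.0872] [110 114 110]
320 205 [0.6234 0.0471 0.0904] [39 44 46]
```

View pics/z0.png

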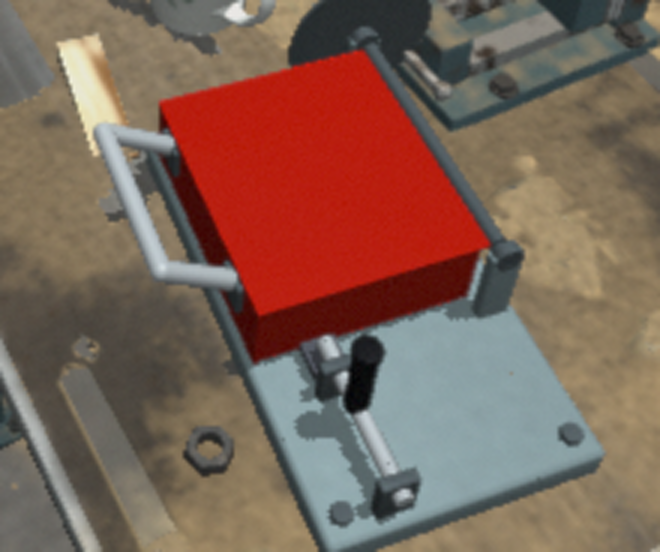

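```bash
python3 - <<'E'
from look import *
np.set_printoptions(precision=4,suppress=True)
ex=np.array([np.cos(-.1361),np.sin(-.1361)]);ey=np.array([-ex[1],ex[0]])
F=np.array([.4717,-.0254]);print('handle',F-.043*ex,'origin',F+.073*ex)
im,d,W,K,V=load('scene0')
m=(im.max(2)<50)&(W[...,2]>.058)&(W[...,2]<.105)&(abs(W[...,0]-.49)<.05)&(W[...,1]<-.12)
P=W[m];print(m.sum())
for a,b in[(.06,.07),(.07,.08),(.08,.09),(.0925,.105)]:
    q=P[(P[:,2]>a)&(P[:,2]<b)]; print(a,len(q),q.mean(0),np.ptp(q[:,:2]@np.c_[ex,ey],axis=0),((q[:,:2].mean(0)-F)@np.c_[ex,ey]))
# bar
m=(im.min(2)>120)&(abs(W[...,2]-.095)<.008)&(W[...,0]<.45)&(W[...,0]>.4)&(abs(W[...,1]+.02)<.055)
q=W[m][:,:2]; print('bar',m.sum(),((q-F)@np.c_[ex,ey]).mean(0),np.percentile((q-F)@np.c_[ex,ey],[2,98],axis=0))
for n in['scene0','side0']:
    im,d,W,K,V=load(n)
    p=np.array([*(F-.043*ex),.092,1]);c=(V@p)[:3];print((K@c)[:2]/c[2])
    # knob top ray from side
im,d,W,K,V=load('side0')
m=(im.max(2)<50);m[:110]=0;m[140:]=0;m[:,:278]=0;m[:,296:]=0
q=W[m];q=q[np.isfinite(q[:,0])&(q[:,2]>.06)];print(len(q),np.median(q,0),q.max(0))
E
```

```text
handle [ 0.4291 -0.0196] origin [ 0.544  -0.0353]
169
0.06 28 [ 0.4879 -0.161   0.0647] [0.0094 0.007 ] [ 0.0345 -0.1321]
0.07 29 [ 0.4873 -0.1604  0.075 ] [0.0093 0.0106] [ 0.0338 -0.1317]
0.08 26 [ 0.487  -0.1606  0.0844] [0.008  0.0089] [ 0.0335 -0.1319]
0.0925 75 [ 0.4898 -0.1582  0.0957] [0.0138 0.0151] [ 0.036  -0.1291]
bar 418 [-0.0417 -0.0053] [[-0.0481 -0.0546]
 [-0.0283  0.0502]]
[242.8973 265.7988]
[306.3548 147.959 ]
66 [ 0.4903 -0.1515  0.0809] [ 0.4973 -0.1467  0.0948]
```

Knob is at about (0.490, -0.157) and the handle bar's middle at (0.429, -0.020). The unit's yaw is -7.8°. I'll move over the knob, turning about -1.32 rad.

```bash
python3 -m jog '[[[0.03,-0.05,0],[0,0,-0.1],100],[[0.03,-0.05,0],[0,0,-0.1],100],[[0.03,-0.05,0],[0,0,-0.1],100],[[0.03,-0.055,0],[0,0,-0.1],100],[[0.025,-0.055,0],[0,0,-0.1],100]]' 30
```

```text
clock: 0.78
position: [0.3786, 0.3155, 0.2474]
ee_rot: [0.432, 0.902, -0.001, -0.002]
ft_force: [1.4, 0.4, 1.0]
grip_width: 0.998
```

```bash
python3 -m jog '[[[0.02,-0.055,0],[0,0,-0.1],100],[[0.02,-0.055,0],[0,0,-0.1],100],[[0.02,-0.055,0],[0,0,-0.1],80],[[0.015,-0.055,0],[0,0,-0.1],70],[[0.015,-0.055,0],[0,0,-0.1],60]]'; python3 -m jog '[[[0.01,-0.055,0],[0,0,-0.1],60],[[0.01,-0.055,0],[0,0,-0.1],60],[[0,-0.055,0],[0,0,-0.1],60],[[0,0,0],[0,0,0],60]]'; python3 - <<'E'
from look import *
from scipy.spatial.transform import Rotation as R
o=sensors.get_obs();p=o['position'];print(p,R.from_quat(o['ee_rot']).as_matrix().round(3))
print(np.array([.49,-.157,.25])-p)
E
```

```text
clock: 1.4
position: [0.4702, 0.0303, 0.2473]
ee_rot: [0.648, 0.761, 0.0, -0.002]
ft_force: [0.6, 0.6, -0.6]
grip_width: 0.601
clock: 1.9
position: [0.4895, -0.145, 0.2475]
ee_rot: [0.761, 0.649, 0.0, -0.001]
ft_force: [-0.5, 0.5, -0.5]
grip_width: 0.596
[ 0.48945541 -0.14501564  0.24745524] [[ 0.157  0.988 -0.001]
 [ 0.988 -0.157  0.002]
 [ 0.002 -0.001 -1.   ]]
[ 0.00054459 -0.01198436  0.00254476]
```

```bash
python3 -m jog '[[[0,-0.012,-0.05],[0,0,0.02],60],[[0,0,-0.05],[0,0,0],60],[[0,0,0],[0,0,0],60]]'; python3 - <<'E'
from look import *
snap('scene','s1');snap('wrist','w1')
im=cv2.imread('pics/s1.png')[150:384,170:450]; cv2.imwrite('pics/s1z.png',cv2.resize(im,None,fx=2.5,fy=2.5))
E
```

```text
clock: 2.28
position: [0.4899, -0.1559, 0.1457]
ee_rot: [0.753, 0.658, 0.001, -0.001]
ft_force: [-0.3, 0.2, 0.6]
grip_width: 0.601
```

View pics/s1z.png

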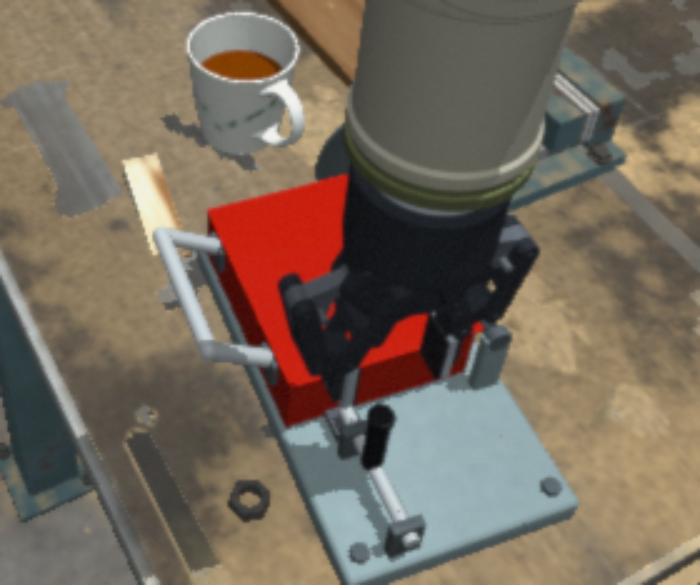

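View pics/w1.png

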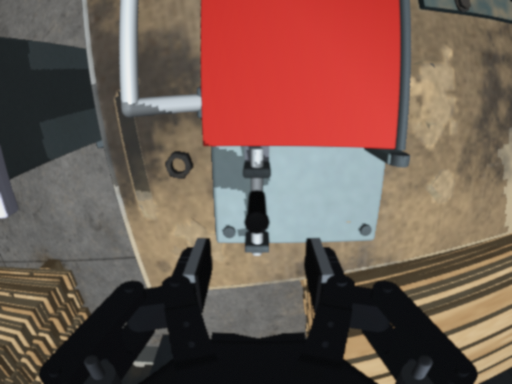

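The scene view shows the open fingers straddling the knob line from above. In the wrist view the knob cap, at (257,210), is centred between the fingers, at (200,265) and (315,265). Descend and close.

```bash
python3 -m jog '[[[0,-0.001,-0.032],[0,0,0],60],[[0,0,-0.032],[0,0,0],60],[[0,0,0],[0,0,0],10],[[0,0,0],[0,0,0],10],[[0,0,0],[0,0,0],10]]' 30;  python3 - <<'E'
from look import *
print(sensors.get_obs()['grip_width'])
snap('scene','s2')
im=cv2.imread('pics/s2.png')[200:384,200:420]; cv2.imwrite('pics/s2z.png',cv2.resize(im,None,fx=3,fy=3))
E
```

```text
clock: 3.0
position: [0.4905, -0.1559, 0.0931]
ee_rot: [0.753, 0.658, 0.003, -0.002]
ft_force: [-1.4, -0.8, -16.8]
grip_width: 0.174
0.17436069878091331
```

View pics/s2z.png

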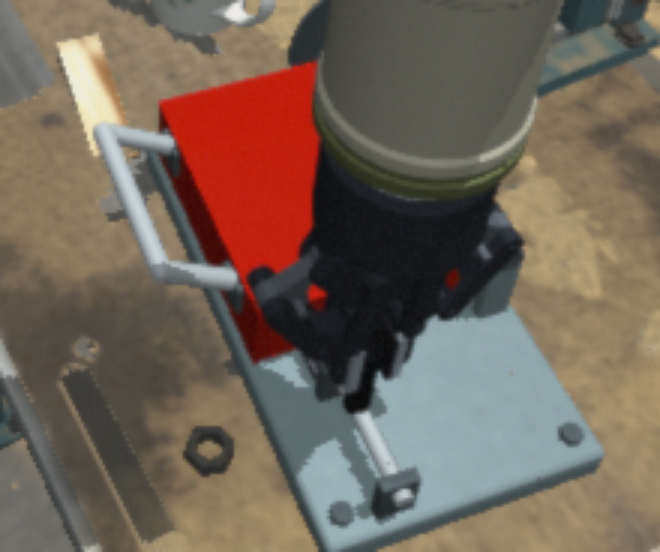

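Gripped, opening about 15 mm, which matches the pin. Now draw along the unit's -y, world (-0.136, -0.991).

```bash
python3 -m jog '[[[-0.001,-0.008,0],[0,0,0],10],[[-0.001,-0.008,0],[0,0,0],10],[[-0.001,-0.008,0],[0,0,0],10]]' ;python3 -m jog '[[[-0.001,-0.006,0],[0,0,0],10],[[-0.001,-0.006,0],[0,0,0],10]]'
```

```text
clock: 3.42
position: [0.4872, -0.1773, 0.0934]
ee_rot: [0.751, 0.66, 0.004, -0.003]
ft_force: [6.1, 1.1, -27.6]
grip_width: 0.172
clock: 3.68
position: [0.4862, -0.1848, 0.0933]
ee_rot: [0.75, 0.661, 0.006, -0.005]
ft_force: [8.1, 24.9, -20.9]
grip_width: 0.173
```

```bash
python3 -m jog '[[[0,-0.004,0],[0,0,0],10],[[0,0,0],[0,0,0],10]]'; python3 -m jog '[[[0,0,0],[0,0,0],50],[[0,0,0],[0,0,0],60],[[0,0,0.03],[0,0,0],60],[[0,0,0.05],[0,0,0],60],[[0,0.05,0.05],[0,0,0],60]]';  python3 - <<'E'
from look import *
print(sensors.get_obs()['grip_width'])
snap('scene','s3')
im=cv2.imread('pics/s3.png')[200:384,200:420]; cv2.imwrite('pics/s3z.png',cv2.resize(im,None,fx=3,fy=3))
np.set_printoptions(precision=4,suppress=True)
im,d,W,K,V=load('scene0')
for n in ['scene0','s3']:
    im,d,W,K,V=load(n)
    m=(im.max(2)<50)&(W[...,2]>.058)&(W[...,2]<.105)&(abs(W[...,0]-.49)<.05)&(W[...,1]<-.12)
    P=W[m];q=P[(P[:,2]>.0925)]; print(len(q),q.mean(0))
E
```

```text
clock: 3.92
position: [0.4866, -0.1831, 0.0933]
ee_rot: [0.748, 0.663, 0.007, -0.009]
ft_force: [2.9, -3.1, -22.8]
grip_width: 0.174
clock: 4.55
position: [0.4888, -0.1451, 0.2255]
ee_rot: [0.751, 0.66, 0.008, -0.004]
ft_force: [0.2, 0.8, -0.3]
grip_width: 0.6
0.5996770122916356
75 [ 0.4898 -0.1582  0.0957]
78 [ 0.4864 -0.1852  0.0954]
```

View pics/s3z.png

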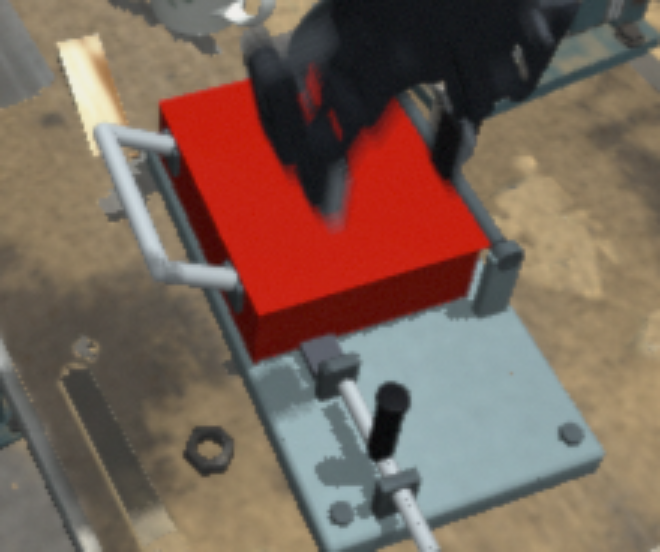

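The bolt moved 27 mm in the picture, with its stop felt at 25 N, so it is fully back, and the guard is still shut. Next, the handle.

```bash
python3 -m jog '[[[-0.03,0.055,0],[0,0,0],45],[[-0.03,0.055,-0.02],[0,0,0],45],[[0,0.015,-0.02],[0,0,0],45],[[0,0,0],[0,0,0],45]]';  python3 - <<'E'
from look import *
from scipy.spatial.transform import Rotation as R
o=sensors.get_obs();p=o['position'];M=R.from_quat(o['ee_rot']);print(p,M.as_matrix().round(3))
print(np.array([.429,-.020,.094])-p)
T=np.array([[.136,.9907,0],[.9907,-.136,0],[0,0,-1]])
print((R.from_matrix(T)*M.inv()).as_rotvec())
snap('wrist','w4')
E
```

```text
clock: 5.1
position: [0.4351, -0.0137, 0.1966]
ee_rot: [0.749, 0.662, 0.018, 0.001]
ft_force: [0.2, -0.0, 0.4]
grip_width: 0.448
[ 0.43507582 -0.01372849  0.19661517] [[ 0.122  0.992  0.027]
 [ 0.992 -0.123  0.022]
 [ 0.025  0.024 -0.999]]
[-0.00607582 -0.00627151 -0.10261517]
[-0.02196236  0.02743132 -0.01359195]
```

View pics/w4.png

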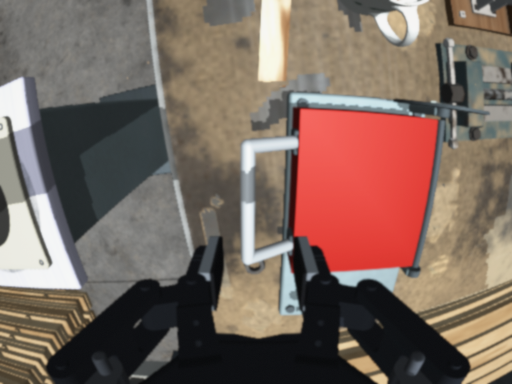

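The wrist view shows the handle bar at u≈248 and the finger midline at ≈258. That fits the 6 mm x correction. I'll level the tool and descend.

```bash
python3 -m jog '[[[-0.006,-0.006,-0.03],[-0.022,0.027,-0.014],45],[[0,0,-0.03],[0,0,0],45],[[0,0,0],[0,0,0],45]]';  python3 - <<'E'
from look import *
from scipy.spatial.transform import Rotation as R
o=sensors.get_obs();p=o['position'];M=R.from_quat(o['ee_rot']);
print(np.array([.429,-.020,.094])-p)
T=np.array([[.136,.9907,0],[.9907,-.136,0],[0,0,-1]])
print((R.from_matrix(T)*M.inv()).as_rotvec())
E
```

```text
clock: 5.52
position: [0.4331, -0.0248, 0.1405]
ee_rot: [0.756, 0.654, 0.003, 0.003]
ft_force: [-0.6, 0.1, 0.6]
grip_width: 0.448
[-0.00411226  0.00482057 -0.04651472]
[0.00044535 0.0076099  0.0085771 ]
```

```bash
python3 -m jog '[[[-0.004,0.004,-0.022],[0,0,0],45],[[0,0,-0.022],[0,0,0],45],[[0,0,0],[0,0,0],45]]'; python3 - <<'E'
from look import *
print(sensors.get_obs()['position'])
snap('scene','s5');snap('wrist','w5')
im=cv2.imread('pics/s5.png')[170:354,170:390]; cv2.imwrite('pics/s5z.png',cv2.resize(im,None,fx=3,fy=3))
E
```

```text
clock: 5.9
position: [0.4334, -0.0233, 0.1013]
ee_rot: [0.758, 0.652, 0.006, 0.005]
ft_force: [-0.5, -1.0, 0.5]
grip_width: 0.448
[ 0.43335817 -0.02327719  0.10134249]
```

View pics/s5z.png

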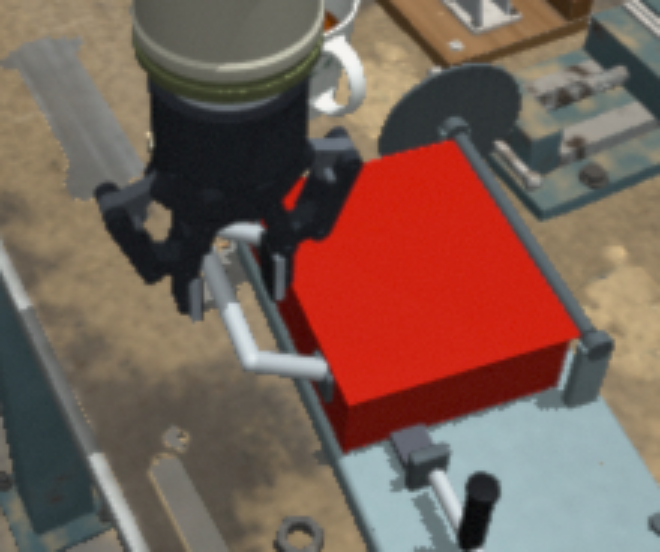

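View pics/w5.png

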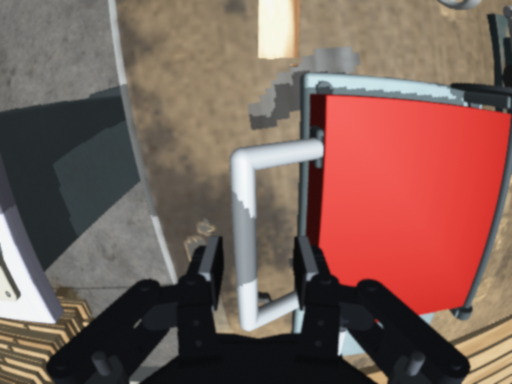

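The bar sits between the fingers in both views, at u≈246 against the midline of 258 in the wrist view. It needs about 4 mm in -x and about 7 mm down.

```bash
python3 -m jog '[[[-0.006,0.003,-0.008],[-0.01,0,0],45],[[0,0,0],[0,0,0],45]]'; python3 -m jog '[[[0,0,0],[0,0,0],8],[[0,0,0],[0,0,0],8],[[0,0,0],[0,0,0],8]]' 40
```

```text
clock: 6.25
position: [0.429, -0.0198, 0.0957]
ee_rot: [0.758, 0.652, 0.004, 0.01]
ft_force: [0.2, -0.2, -0.9]
grip_width: 0.451
clock: 6.62
position: [0.428, -0.0195, 0.096]
ee_rot: [0.758, 0.653, 0.004, 0.009]
ft_force: [-0.1, -0.6, 2.0]
grip_width: 0.122
```

```bash
python3 -m jog '[[[0,0,0],[0,0,0],8],[[0.001,0,0.008],[0,0,0],8],[[0.001,0,0.01],[0,0,0],8]]';python3 - <<'E'
from look import *
snap('scene','s6')
im=cv2.imread('pics/s6.png')[170:354,170:390]; cv2.imwrite('pics/s6z.png',cv2.resize(im,None,fx=3,fy=3))
E
```

```text
clock: 7.0
position: [0.4306, -0.0198, 0.1146]
ee_rot: [0.758, 0.653, 0.004, 0.01]
ft_force: [7.8, -1.6, -6.6]
grip_width: 0.123
```

View pics/s6z.png

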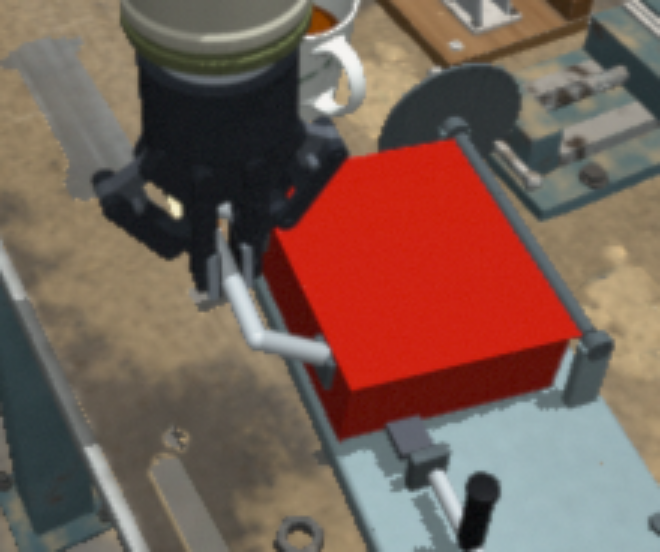

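The bar is held between the pads and the guard's front has risen clear of the unbarred bolt. Continue along the arc.

```bash
python3 -m jog '[[[0.003,0,0.012],[0,0,0],8],[[0.004,0,0.012],[0,0,0],8],[[0.004,-0.001,0.011],[0,0,0],8]]'; python3 -m jog '[[[0.005,-0.001,0.011],[0,0,0],8],[[0.005,-0.001,0.011],[0,0,0],8],[[0.006,-0.001,0.011],[0,0,0],8]]'
```

```text
clock: 7.42
position: [0.4422, -0.0215, 0.1527]
ee_rot: [0.758, 0.652, 0.004, 0.01]
ft_force: [5.8, 1.0, -8.1]
grip_width: 0.121
clock: 7.8
position: [0.4615, -0.024, 0.1884]
ee_rot: [0.758, 0.653, 0.006, 0.012]
ft_force: [13.5, -1.1, -16.0]
grip_width: 0.126
```

```bash
python3 -m jog '[[[0.008,-0.001,0.01],[0,0,0],8],[[0.008,-0.001,0.009],[0,0,0],8],[[0.008,-0.001,0.008],[0,0,0],8]]'; python3 -m jog '[[[0.004,0,0.004],[0,0,0],8],[[0,0,0],[0,0,0],8],[[0,0,0],[0,0,0],8]]'; python3 - <<'E'
from look import *
snap('scene','s7');snap('side','d7')
for n,a in(('s7',(150,170)),('d7',(80,180))):
    im=cv2.imread('pics/'+n+'.png')[a[0]:a[0]+200,a[1]:a[1]+220]; cv2.imwrite('pics/'+n+'z.png',cv2.resize(im,None,fx=3,fy=3)[:600])
np.set_printoptions(precision=4,suppress=True)
ex=np.array([.9907,-.136])
H=np.array([.544,-.0353])+ex*.069
for n in('s7','d7'):
    im,d,W,K,V=load(n)
    r=im.astype(int); m=(r[...,0]>110)&(r[...,1]<60)&(r[...,2]<60)&np.isfinite(W[...,2])&(abs(W[...,0]-.55)<.13)&(abs(W[...,1]+.04)<.12)&(W[...,2]>.05)
    m=cv2.erode(m.astype(np.uint8),np.ones((3,3)))>0
    P=W[m]; rng=np.random.default_rng(0);best=0
    for _ in range(500):
        a,b,c=P[rng.choice(len(P),3,0)];nn=np.cross(b-a,c-a);L=np.linalg.norm(nn)
        if L<1e-5: continue
        nn/=L;k=(abs((P-a)@nn)<.003)
        if k.sum()>best: best=k.sum();bk=k
    Q=P[bk];nn=np.linalg.svd(Q-Q.mean(0))[2][2];nn*=np.sign(nn[2]);print(n,len(P),best,nn,np.degrees(np.arctan2(-(nn[:2]@ex),nn[2])),Q.min(0),Q.max(0))
E
```

```text
clock: 8.18
position: [0.4852, -0.0272, 0.2164]
ee_rot: [0.758, 0.653, 0.004, 0.01]
ft_force: [-0.6, -0.7, -6.6]
grip_width: 0.119
clock: 8.55
position: [0.4894, -0.0278, 0.2205]
ee_rot: [0.758, 0.652, 0.004, 0.01]
ft_force: [-1.9, -0.6, -5.7]
grip_width: 0.119
s7 2850 1745 [ 0.6666 -0.0921  0.7397] -42.29022613427884 [ 0.4964 -0.1198  0.0821] [0.6106 0.0325 0.17  ]
d7 597 463 [ 0.6686 -0.0898  0.7382] -42.42255581995715 [ 0.5166 -0.0996  0.0832] [0.6025 0.0477 0.168 ]
```

View pics/s7z.png

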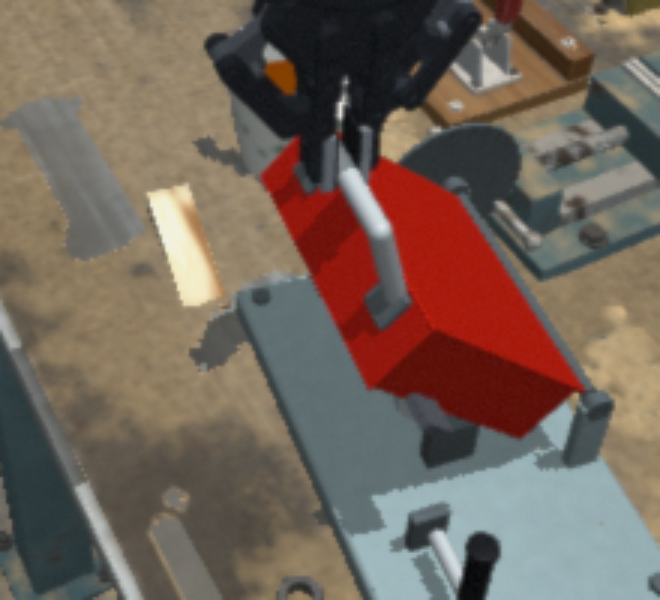

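View pics/d7z.png

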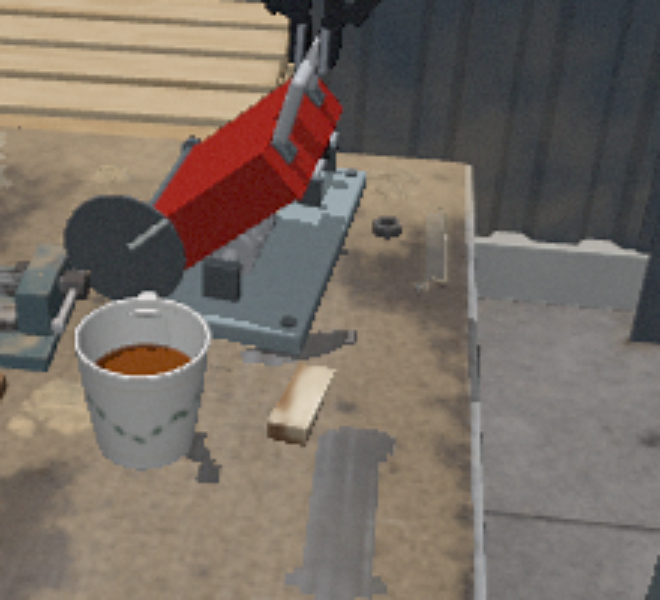

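Both views show the guard held open at 42.3°, with its top nearly parallel to the white stripe. It needs another 2.7°: about 6 mm in x and 6 mm in z.

```bash
python3 -m jog '[[[0.003,0,0.003],[0,0,0],8],[[0.003,-0.001,0.003],[0,0,0],8],[[0,0,0],[0,0,0],8],[[0,0,0],[0,0,0],8]]'; cat > ang.py <<'E'
from look import *
ex=np.array([.9907,-.136])
for n,c in(('s8','scene'),('d8','side')):
    snap(c,n); im,d,W,K,V=load(n)
    r=im.astype(int); m=(r[...,0]>110)&(r[...,1]<60)&(r[...,2]<60)&np.isfinite(W[...,2])&(abs(W[...,0]-.55)<.13)&(abs(W[...,1]+.04)<.12)&(W[...,2]>.05)
    m=cv2.erode(m.astype(np.uint8),np.ones((3,3)))>0
    P=W[m]; rng=np.random.default_rng(0);best=0
    for _ in range(500):
        a,b,c=P[rng.choice(len(P),3,0)];nn=np.cross(b-a,c-a);L=np.linalg.norm(nn)
        if L<1e-5: continue
        nn/=L;k=(abs((P-a)@nn)<.003)
        if k.sum()>best: best=k.sum();bk=k
    Q=P[bk];nn=np.linalg.svd(Q-Q.mean(0))[2][2];nn*=np.sign(nn[2]);print(n,best,np.degrees(np.arctan2((nn[:2]@ex),nn[2])))
o=sensors.get_obs();print(o['clock'],o['position'],o['ft_force'],o['grip_width'],abs(o['joint_velocities']).max())
# bolt, and image change of mug/wedge/nut vs start
im,d,W,K,V=load('s8')
m=(im.max(2)<50)&(W[...,2]>.0925)&(W[...,2]<.105)&(abs(W[...,0]-.49)<.05)&(W[...,1]<-.12);print('knob',W[m].mean(0))
a,b=cv2.imread('pics/scene0.png'),cv2.imread('pics/s8.png')
for nm,(x0,y0,x1,y1) in dict(nut=(258,338,282,360),wedge=(218,208,250,255)).items():
    t=cv2.cvtColor(a,6)[y0:y1,x0:x1];R=cv2.matchTemplate(cv2.cvtColor(b,6)[y0-10:y1+10,x0-10:x1+10],t,cv2.TM_CCOEFF_NORMED);_,s,_,l=cv2.minMaxLoc(R);print(nm,s,l[0]-10,l[1]-10)
a,b=cv2.imread('pics/side0.png'),cv2.imread('pics/d8.png')
for nm,(x0,y0,x1,y1) in dict(mug=(205,176,252,240),wedge=(266,200,295,230)).items():
    t=cv2.cvtColor(a,6)[y0:y1,x0:x1];R=cv2.matchTemplate(cv2.cvtColor(b,6)[y0-10:y1+10,x0-10:x1+10],t,cv2.TM_CCOEFF_NORMED);_,s,_,l=cv2.minMaxLoc(R);print(nm,s,l[0]-10,l[1]-10)
E
python3 ang.py
```

```text
clock: 9.15
position: [0.4959, -0.0286, 0.2263]
ee_rot: [0.758, 0.653, 0.004, 0.01]
ft_force: [0.6, -0.7, -9.2]
grip_width: 0.122
s8 1399 44.89073492198612
d8 375 44.94662848269101
9.25 [ 0.49588062 -0.02864077  0.22629646] [ 1.43909898 -1.51598937 -9.35729556] 0.11938602325702503 0.0020044327249482607
knob [ 0.48614267 -0.18514323  0.09545423]
nut 0.9987757205963135 0 0
wedge 0.9303823113441467 0 0
mug 0.9676159620285034 0 0
wedge 0.9985902905464172 0 0
```

The guard is at 44.9° in both views and steady, the bolt is back, and the loose items have not moved. Handing in.

```bash
python3 -c "
from workcell import manip
print(manip.hand_in())"
```

```text
the job is handed in; nothing more can be done
None
```

I drew the bolt fully back with the guard still shut, then gripped the handle bar, raised the guard along its arc and handed in at about 9.3 s while still holding it. `hand_in` gives no verdict, so these are my own last checks:

- **Guard:** the plane fitted to its top gave 44.9° in both the scene and side views. The arm was nearly still (joint speeds under 0.003 rad/s). The wrist read about 9 N downward, somewhat more than the 5 to 7 N stated.
- **Bolt:** the camera shows it moved about 27 mm, and I felt about 25 N at the stop.
- **Mug, wedge and nut:** none had shifted by a pixel when matched against the first pictures.

Two readings did not match what I expected:

- **Bolt knob:** the tool stopped about 11 mm higher than I commanded when gripping it, but the pull still worked.
- **Handle bar:** the opening on the bar read about 10 mm rather than 12 mm, yet the grip held throughout.

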